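Bond a foam block to its plaster slab in a bench clamp

TASK

Bond the lilac foam block to the plaster slab: squeeze the clamp's orange trigger, stroke by stroke, until the jaw has pushed the block flush against the slab and grips it firmly without denting the foam, then let go and leave it clamped for two seconds with your hand off. Then hold the red release tab down until the jaw has sprung fully open, and let go of it. Work the clamp by its trigger and tab alone, do not touch the jaw, block or slab, and leave everything around as it stands.

Things in the scene. Friction and masses are not known exactly. Their poses are not given: they have to be found in the camera images.
- clamp: bench quick clamp on a 490x150x18 mm plywood board. Origin under the board, on the bar's centre line; x along the bar to the jaws, z up. Board x -220 to 270 mm. Blue head x -115 to 50, 48 wide, top 118 high; its +x end is the fixed jaw, faced by a rubber plate screwed out to x 54 to 61. Black/blue handle 18 thick, 30 wide, x -99 to -81, top 178. Two bed runners behind the jaw, top 50 high
- bar: steel bar through the head with the blue moving jaw (22x44x88 mm, at x 210 to 232 in its own frame) and a sprung black rubber pad 50x50 mm before it. Its origin coincides with clamp's when fully open and shifts along clamp -x as it closes. A hidden ratchet with 7 mm clicks holds it; unheld, a 4 to 7 N spring draws it back open. Do not touch
- pad_face (a point): centre of the moving pad's face, towards the fixed jaw, 80 mm above the table; at x = 180 mm in the clamp frame when the jaw is fully open. The pad gives against the jaw when it grips
- trigger (a joint): trigger angle, rad: 0 at rest, to 0.32 as the blade is pushed from the jaw side towards the handle. First 0.08 is free; a full squeeze walks the jaw 14 mm, two clicks. Let it return to 0 before the next; the jaw settles back to its last click, losing up to 14 N. Push at 130 to 150 mm height: 5 to 7 N square to the blade with no grip, plus 0.55 to 0.6 N per N of grip: 20 N means some 23 N
- trigger_face (a point): point on the jaw-side face of the upright orange blade (24 wide, 8 thick, top 178 mm, standing out of the head top at 118 mm), on the centre line, 150 mm above the table and 140 mm above the blade's pivot; clamp x = -13 mm at rest. Push it towards clamp -x with closed fingertips above 120 mm; it moves on an arc. The handle starts 60 mm behind the blade's back
- tab (a joint): release tab angle, rad: 0 up at rest, to 0.24 fully down (19 mm at the pad). Sprung, 2 to 8 N. From about 0.12 the ratchet lets go and the jaw springs open at once, taking under a second; let up early and it catches again
- tab_top (a point): top centre of the red release tab's pad, 40 mm along the bar, 32 mm across, behind the handle (clamp x = -175 mm), 85 mm above the table at rest. Press straight down; 10 to 14 mm is enough
- block: lilac foam block 60x64x64 mm, loose on the bed runners between slab and moving pad. Origin under its centre, x along the bar towards the moving jaw. A firm grip for the bond is 7 N at the very least, better 10 to 25 N; the foam dents above 29 N, even for a moment
- block_face (a point): centre of the block's face towards the slab, 32 mm above the runners; at the start 2 to 12 mm from the slab
- slab: white plaster slab 24x70x70 mm, standing loose on the runners 1 to 10 mm in front of the fixed jaw's plate. Origin under its centre, x along the bar towards the moving jaw
- slab_face (a point): centre of the slab's face towards the block, 35 mm above the runners (so it is 3 mm higher than block_face when they meet)
- offcut: bystander: lilac L-shaped foam offcut 70x50x40 mm off the jaw end of the board; origin under its centre
- jar: bystander: jar with a white lid, 60 mm wide, 75 high, beside the board; origin under its centre
- spatula: bystander: spatula with wooden handle, lying beside the board; origin under its middle
- arch: bystander: small white plaster arch 50x100x70 mm; origin under its centre
- can: bystander: red can 54 mm wide, 150 high; origin under its centre
- cup: bystander: white plastic cup 72 mm wide, 90 high; origin under its centre
- brush: bystander: brush with wooden handle lying on the table; origin under its middle
Not all that is in view belongs to the job. What is shaped like the slab but yellow is not meant. What is shaped like the block but green is not meant.

How it is judged:
By the outcome, as a careful person would: the job done as asked, in the order asked, and still so for the second after the job is handed in, with the robot touching nothing.
It also fails if it takes over 66 s, if anything falls off the work surface, if the arm or the gripper's body presses on something with over 40 N, if the wrist force passes 120 N, or if a joint passes its speed limit or range.

ROBOT

A 6-joint arm with a two-finger parallel gripper is mounted at the origin on the work surface. World frame = base frame: x ahead of the robot, y to its left, z up, the work surface at z = 0. Lengths are in m, angles in degrees, forces in N, time in s.
With the tool pointing down it reaches from about 0.4 to 0.825 m from the base axis. Payload 7 kg.
Tool frame: the origin (TCP) lies between the finger pads; the fingertips stand 22 mm ahead of it and the grasp point (between the pads) lies 3 mm ahead of it; z points along the fingers, y is the line along which they close (so a half turn about z gives the same grasp; the last joint's range is limited). The gripper opens to 88 mm and grips with 3 to 60 N. Pads are 19 mm wide; open, the fingers measure 130 mm over their backs; the gripper's body (78 mm by 193 mm) begins 47 mm behind the grasp point.
Start: joints at [92.71, 20.546, 0.682, 0, -70.136, -16.507], TCP at [0.161, 0.655, 0.249] pointing down, gripper open.
Joint ranges: [-176.03, 176.03], [-82.01, 121.73], [-58.28, 71.71], [-173.87, 95.51], [-174.79, -0.11], [-173.66, 173.66]. Speed limits (degrees/s): [136.94, 136.94, 172.46, 180, 180, 180].

INTERFACE

Orientations are given as [roll, pitch, yaw] about the fixed x, y, z axes, in that order (R = Rz(yaw) Ry(pitch) Rx(roll)).
In Python, from plant import ctrl gives the robot as it stands.
- The arm moves only by the tool apply_moves, never from a script. Its argument "targets" is a list of rows, each an object with "travel": the shift along the tool's x, y, z in mm, a list of three; "roll": the turn about the tool's z in degrees; "jaw": the finger opening in mm, from 0 to 87.6. In form: [{"travel": [tx, ty, tz], "roll": roll, "jaw": jaw}, ...]. A call has 1 to 10 rows; each row shifts and turns the commanded pose from where the row before left it, along the tool's axes as they then stand; what a row does not reach is not made up. A row lasts 1/10 s, in which the tool goes at most 50 mm and 8.59 degrees, less where a joint would pass 70% of its speed; a pose out of reach is approached as far as the arm can. A call with a gripper value outside its range is refused whole. The fingers move at their own pace and stop on an object; the grip force is fixed at half the most. Time passes only in rows, so rows that do not move let the fingers close. It gives the time, the measured TCP pose, the force, the opening and the grip force at its end, in the units of the state.
- ctrl.get_obs(): the state, without advancing time (a new reading comes with each control period).
- ctrl.snapshot(name): name is "scene" or "top"; returns the picture (420x560x3 uint8, red, green, blue); there is no depth.
- ctrl.calibration(name): a dict with "K" (3x3 intrinsics, pixels), "dist_coeffs" ([k1, k2, p1, p2, k3] as OpenCV has them; the pictures are not rectified), "extrinsics" (4x4, takes a point from camera to world coordinates). Camera axes: x right, y down, z forward; pixel columns grow to the right and rows downward; lengths in m; the calibration is good to about 2 mm. A picture is of the moment at which its call begins. calibration takes no time and is no camera call.
- ctrl.close_job(): hands the job in; it is judged then, once.
The state is a dict: "clock": time; "joint_pos": joint angles; "qvel": joint speeds; "tau": joint torques, N m; "tool_pos": TCP position; "orientation": TCP orientation; "force": force on the tool from outside, world axes, zero at the start; "moment": the same for the moment, N m; "opening": finger opening in m; "gripper_force": force on a finger pad.
Only numpy, scipy, OpenCV 4.12 (cv2) and the standard library are available. Lean on these libraries where they do the work, as an engineer would, in place of code of your own. Each camera call takes 0.05 s, during which the arm holds its last target. There are 200 camera calls.

## Working session

There is one attempt and no reset: what is moved stays moved. The work goes in short steps, Python scripts to look and compute and a tool call to move; the robot and the scene stay as the last step left them, time stands still between calls to the robot, and variables do not carry over. Pictures are saved under pics/ and viewed, at most 10 in all, crops included, and the job is handed in when it is done.

Besides the shell and the picture viewer there is one more tool, called as name([rows], argument=value, ...), one row to a line, values as JSON. apply_moves: Moves the arm, as the interface text tells. Its arguments: {"type":"object","properties":{"targets":{"type":"array","items":{"type":"object","properties":{"travel":{"type":"array","items":{"type":"number"}},"roll":{"type":"number"},"jaw":{"type":"number"}}}}},"required":["targets"]}

```bash
mkdir -p pics; ls
python3 - <<'E'
from plant import ctrl
import cv2,numpy as np
for n in("scene","top"):
    im=ctrl.snapshot(n); cv2.imwrite(f"pics/{n}0.png",im[:,:,::-1]); c=ctrl.calibration(n); print(n,np.round(c["K"],1).tolist(),c["dist_coeffs"],np.round(c["extrinsics"],3).tolist())
print(ctrl.get_obs())
E
```

```text
pics
scene [[468.0, 0.0, 283.8], [0.0, 468.0, 220.1], [0.0, 0.0, 1.0]] [-0.06996632  0.          0.          0.          0.        ] [[0.84, 0.394, -0.371, 1.016], [0.542, -0.597, 0.592, -0.77], [0.012, -0.699, -0.715, 1.037], [0.0, 0.0, 0.0, 1.0]]
top [[458.7, 0.0, 275.0], [0.0, 458.7, 209.0], [0.0, 0.0, 1.0]] [-0.04347978  0.          0.          0.          0.        ] [[-0.016, -0.996, 0.09, 0.438], [-1.0, 0.016, 0.005, -0.026], [-0.006, -0.09, -0.996, 1.457], [0.0, 0.0, 0.0, 1.0]]
{'clock': 0.1, 'joint_pos': array([ 9.27109149e+01,  2.05870577e+01,  6.38920932e-01, -1.71243956e-02,
       -7.01365553e+01, -1.65069525e+01]), 'qvel': array([-0.00034914, -0.06760822,  0.17088175, -0.0094106 , -0.00318182,
       -0.01722196]), 'tau': array([-2.86457587e-03, -5.84165239e+01,  2.93751079e+01,  7.01550007e+00,
        1.01460921e-02, -5.45529701e-05]), 'tool_pos': array([0.1608948, 0.6551227, 0.2477206]), 'orientation': array([ 1.79914224e+02, -8.63037888e-03, -1.38018616e+01]), 'force': array([ 0.1590762 ,  0.47038727, -0.57585601]), 'moment': array([ 0.02909662,  0.02056992, -0.03093405]), 'gripper_force': 0.0, 'opening': 0.08798722142391825}
```

View pics/scene0.png

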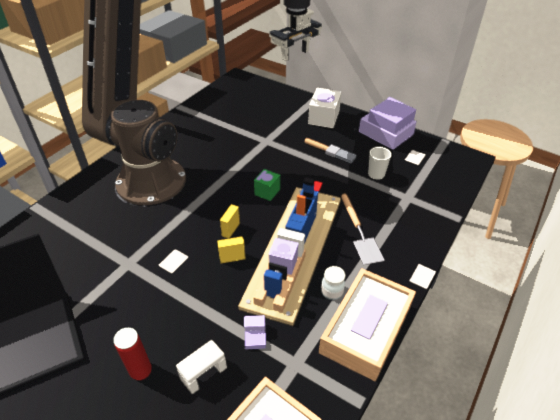

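View pics/top0.png

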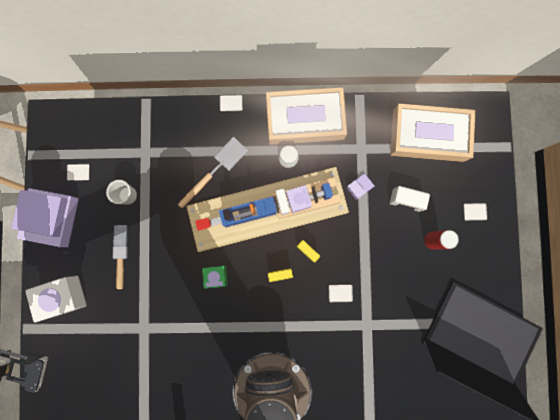

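Top view: the clamp board spans (188..348, 168..250), with the red tab at about (203,225), the orange trigger near (240,210), the slab at (282,201), the lilac block at (298,198) and the moving jaw at (322,192).

Possible mix-ups:
- **Block:** lilac block (298,198), offcut (361,186), lilac pieces in trays (306,114) and (434,131), lilac stack (45,218), green block (214,277).
- **Slab:** white slab (282,201), yellow slabs (280,275) and (308,251).
- **Tab (red):** tab (203,225), can (440,240).

I choose the ones on the board.

```bash
cat > h.py <<'E'
from plant import ctrl
import cv2,numpy as np
def ray(n,px):
    c=ctrl.calibration(n);E=np.array(c["extrinsics"])
    u=cv2.undistortPoints(np.array(px,float).reshape(-1,1,2),np.array(c["K"]),np.array(c["dist_coeffs"])).reshape(-1,2)
    return E[:3,3],np.c_[u,np.ones(len(u))]@E[:3,:3].T
def onz(n,px,z):
    o,d=ray(n,px);return o+d*((z-o[2])/d[:,2])[:,None]
def proj(n,P):
    c=ctrl.calibration(n);E=np.linalg.inv(np.array(c["extrinsics"]))
    return cv2.projectPoints(np.array(P,float).reshape(-1,1,3),cv2.Rodrigues(E[:3,:3])[0],E[:3,3],np.array(c["K"]),np.array(c["dist_coeffs"]))[0].reshape(-1,2)
def cents(n,im,lo,hi,box):
    x0,y0,x1,y1=box;h=cv2.cvtColor(im,cv2.COLOR_RGB2HSV)
    m=cv2.inRange(h,lo,hi);k=np.zeros_like(m);k[y0:y1,x0:x1]=m[y0:y1,x0:x1];return k
E
python3 - <<'E'
from h import *
t=cv2.imread("pics/top0.png")[:,:,::-1].copy();s=cv2.imread("pics/scene0.png")[:,:,::-1].copy()
# board in top: wood hue
k=cents("top",t,(8,50,70),(28,200,255),(184,160,352,256))
k=cv2.morphologyEx(k,cv2.MORPH_OPEN,np.ones((3,3)))
c=np.vstack([q for q in cv2.findContours(k,0,2)[0] if cv2.contourArea(q)>30]).reshape(-1,2)
W=onz("top",c,.018)[:,:2]
r=cv2.minAreaRect((W*1000).astype(np.float32));print(r); print(cv2.boxPoints(r))
for n,im,box in(("top",t,(184,160,352,256)),("scene",s,(285,170,345,230))):
  for nm,lo,hi in(("red",(0,170,80),(5,255,255)),("orange",(6,190,120),(15,255,255))):
    m=cents(n,im,lo,hi,box);N,_,st,ce=cv2.connectedComponentsWithStats(m)
    for i in range(1,N):
      if st[i,4]>8: print(n,nm,st[i],ce[i].round(1),onz(n,[ce[i]],.085 if nm=="red" else .178).round(4))
a=cv2.resize(t[155:260,178:358],None,fx=4.2,fy=4.2,interpolation=2);b=cv2.resize(s[170:330,235:350],None,fx=3.6,fy=3.6,interpolation=2)
cv2.imwrite("pics/c1.png",a[:,:,::-1]);cv2.imwrite("pics/c2.png",b[:,:,::-1])
E
```

```text
((555.4480590820312, 9.088912963867188), (278.81182861328125, 516.7954711914062), 1.8000465631484985)
[[ 407.99423  262.98016]
 [ 424.22763 -253.56027]
 [ 702.90186 -244.80234]
 [ 686.66846  271.7381 ]]
top red [196 218  14  12 124] [202.5 223.6] [[0.5209 0.1989 0.085 ]]
scene red [314 181   9  10  63] [317.6 184.9] [[0.5263 0.2033 0.085 ]]
scene orange [298 196   7  18 112] [301.  204.5] [[0.5765 0.0152 0.178 ]]
```

View pics/c1.png

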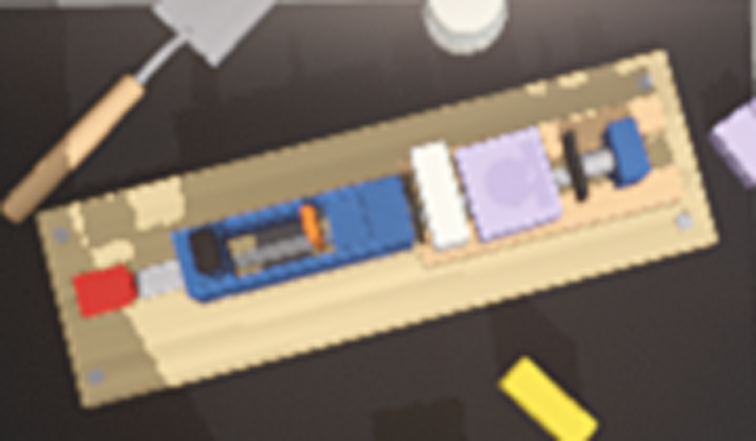

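View pics/c2.png

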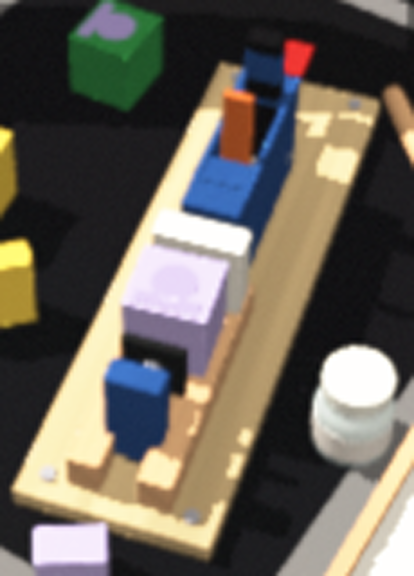

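The crops confirm it. In c1 the red tab is at (105,290), the black handle top at (207,250), the orange blade top at (313,228), the slab at (440,195), the lilac block at (508,185), the pad at (575,165) and the jaw at (628,152). Board corners are (38,213), (665,52), (717,243) and (85,406).

```bash
cat > m.py <<'E'
from h import *
c=np.array([(38,213),(665,52),(717,243),(85,406)])/4.2+[178,155]
B=onz("top",c,.018)[:,:2];print(B.round(4),np.linalg.norm(B-np.roll(B,-1,0),axis=1))
x=(B[1]+B[2]-B[0]-B[3]);x/=np.linalg.norm(x);y=np.array([-x[1],x[0]])
cen=B.mean(0);o=cen-x*.025
print("yaw",np.degrees(np.arctan2(x[1],x[0])),"origin",o)
c2=np.array([(15,495),(210,555),(380,100),(222,65)])/3.6+[235,170]
S=onz("scene",c2,.018)[:,:2];print(S.round(4),"cen",S.mean(0), cen)
xs=S[0]+S[1]-S[2]-S[3];print("yaw scene",np.degrees(np.arctan2(xs[1],xs[0])))
f=lambda p,z,n="top",s=4.2,q=(178,155):(lambda w:(round(float((w-o)@x)*1e3,1),round(float((w-o)@y)*1e3,1)))(onz(n,[np.array(p)/s+q],z)[0,:2])
print("tab",f((105,290),.085),"blade top",f((313,228),.178),"handle",f((207,250),.178))
print("slab L/R top edges mid",f((426,195),.12),f((455,190),.12),"block centre",f((508,185),.114),"jaw top",f((628,152),.124))
g=lambda p,z:f(p,z,"scene",3.6,(235,170))
print("scene tab",g((299,56),.085),"blade top",g((240,93),.178),"handle",g((267,40),.178))
E
python3 m.py
```

```text
[[ 0.5823  0.2589]
 [ 0.6971 -0.2159]
 [ 0.5515 -0.2509]
 [ 0.4371  0.2236]] [0.48852188 0.1497123  0.48806308 0.14947521]
yaw -76.43224983944303 origin [0.56112556 0.02824002]
[[ 0.5613 -0.2543]
 [ 0.7044 -0.2197]
 [ 0.5842  0.2585]
 [ 0.4424  0.2202]] cen [0.5730826  0.00117475] [0.56699044 0.00393769]
yaw scene -75.91003157280562
tab (-174.3, -0.7) blade top (-16.4, -4.2) handle (-88.5, -0.8)
slab L/R top edges mid (63.8, 4.3) (84.3, 2.7) block centre (121.5, -2.6) jaw top (207.6, -2.1)
scene tab (-175.9, 9.2) blade top (-16.8, 3.2) handle (-81.9, 4.5)
```

apply_moves([
  {"travel":[0,0,0],"roll":8,"jaw":0},
  {"travel":[0,0,0],"roll":8,"jaw":0},
  {"travel":[0,0,0],"roll":8,"jaw":0},
  {"travel":[0,0,0],"roll":8,"jaw":0},
  {"travel":[0,0,0],"roll":8,"jaw":0},
  {"travel":[0,0,0],"roll":8,"jaw":0},
  {"travel":[0,0,0],"roll":8,"jaw":0},
  {"travel":[0,0,0],"roll":6.5,"jaw":0},
])

```text
clock: 0.9
tool_pos: [0.1609, 0.6552, 0.248]
orientation: [180.0, -0.1, -76.6]
force: [-0.0, 0.1, -0.6]
opening: 0.0289
gripper_force: 0.0
```

apply_moves([
  {"travel":[36,-12,0],"roll":0,"jaw":0},
  {"travel":[36,-12,0],"roll":0,"jaw":0},
  {"travel":[36,-12,0],"roll":0,"jaw":0},
  {"travel":[36,-12,0],"roll":0,"jaw":0},
  {"travel":[36,-12,0],"roll":0,"jaw":0},
  {"travel":[36,-12,0],"roll":0,"jaw":0},
  {"travel":[36,-12,0],"roll":0,"jaw":0},
  {"travel":[36,-12,0],"roll":0,"jaw":0},
  {"travel":[36,-12,0],"roll":0,"jaw":0},
  {"travel":[36,-12,0],"roll":0,"jaw":0},
])

```text
clock: 1.9
tool_pos: [0.3633, 0.3326, 0.2484]
orientation: [180.0, -0.0, -76.3]
force: [0.5, -0.2, -0.5]
opening: 0.0009
gripper_force: 0.0
```

apply_moves([
  {"travel":[36,-12,0],"roll":0,"jaw":0},
  {"travel":[36,-12,0],"roll":0,"jaw":0},
  {"travel":[36,-12,0],"roll":0,"jaw":0},
  {"travel":[36,-12,0],"roll":0,"jaw":0},
  {"travel":[36,-12,0],"roll":0,"jaw":0},
  {"travel":[36,-12,0],"roll":0,"jaw":0},
  {"travel":[36,-12,0],"roll":0,"jaw":0},
  {"travel":[36,-12,0],"roll":0,"jaw":0},
  {"travel":[30,-10,0],"roll":0,"jaw":0},
  {"travel":[0,0,0],"roll":0,"jaw":0},
])

```text
clock: 2.9
tool_pos: [0.5422, 0.0476, 0.2478]
orientation: [179.9, -0.0, -76.5]
force: [-0.3, -0.1, 0.2]
opening: 0.0008
gripper_force: 0.0
```

apply_moves([
  {"travel":[26,-8,0],"roll":0,"jaw":0},
  {"travel":[18,-8,0],"roll":0,"jaw":0},
  {"travel":[0,0,0],"roll":0,"jaw":0},
])

```text
clock: 3.2
tool_pos: [0.5676, 0.0103, 0.248]
orientation: [179.9, -0.0, -76.4]
force: [-0.1, 0.2, -0.0]
opening: 0.0004
gripper_force: 0.0
```

Run:
```python
from h import *
s=ctrl.snapshot("scene");print(ctrl.get_obs()["tool_pos"])
cv2.imwrite("pics/s1.png",cv2.resize(s[130:300,230:360],None,fx=3.5,fy=3.5,interpolation=2)[:,:,::-1])
```

```text
[0.56705836 0.01101208 0.24795071]
```

View pics/s1.png

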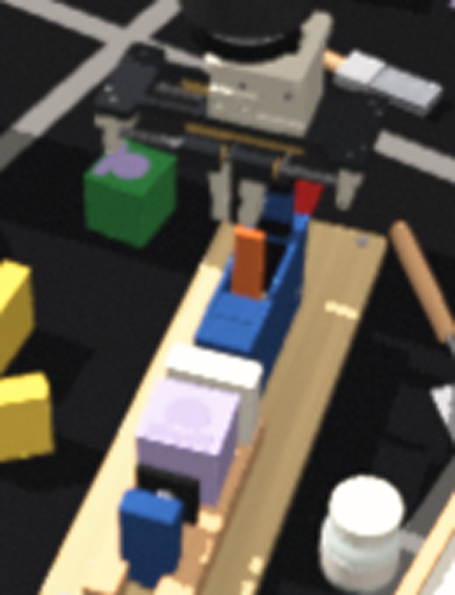

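The fingertips are at crop (235,222), above the blade (top at 249,230), and everything else is undisturbed. Next I check the camera bias against the known tip position.

Run:
```python
from h import *
u=np.array([np.cos(np.radians(-76.3)),np.sin(np.radians(-76.3))]);v=np.array([-u[1],u[0]])
o=np.array([.563,.0275])
q=lambda p,z:onz("scene",[np.array(p)/3.5+[230,130]],z)[0,:2]
for nm,p,z in(("tips",(235,222),.226),("bladetop",(250,231),.178)):
  w=q(p,z);print(nm,w.round(4),((w-o)@u*1e3).round(1),((w-o)@v*1e3).round(1))
w=np.array([.567,.011]);print("true tip",(w-o)@u*1e3,(w-o)@v*1e3)
```

```text
tips [0.5714 0.0012] 27.6 1.9
bladetop [0.5601 0.0444] -17.1 1.2
true tip 16.97791306422364 -0.021632930092121465
```

apply_moves([
  {"travel":[0,0,30],"roll":0,"jaw":0},
  {"travel":[0,0,30],"roll":0,"jaw":0},
  {"travel":[0,0,29],"roll":0,"jaw":0},
  {"travel":[-8,0,0],"roll":0,"jaw":0},
  {"travel":[-8,0,0],"roll":0,"jaw":0},
  {"travel":[0,0,0],"roll":0,"jaw":0},
])

```text
clock: 3.85
tool_pos: [0.5641, 0.0286, 0.1615]
orientation: [-179.8, 0.0, -76.2]
force: [-0.0, -0.1, 0.1]
opening: 0.0004
gripper_force: 0.0
```

apply_moves([
  {"travel":[-4,0,0],"roll":0,"jaw":0},
  {"travel":[-4,0,0],"roll":0,"jaw":0},
  {"travel":[-4,0,0],"roll":0,"jaw":0},
  {"travel":[0,0,0],"roll":0,"jaw":0},
])

```text
clock: 4.25
tool_pos: [0.5609, 0.0389, 0.1603]
orientation: [-179.9, -0.0, -76.3]
force: [1.3, -2.4, 1.5]
opening: 0.0003
gripper_force: 1.3
```

apply_moves([
  {"travel":[-6,0,0],"roll":0,"jaw":0},
  {"travel":[-6,0,0],"roll":0,"jaw":0},
  {"travel":[-6,0,0],"roll":0,"jaw":0},
  {"travel":[-5,0,0],"roll":0,"jaw":0},
  {"travel":[0,0,0],"roll":0,"jaw":0},
])

```text
clock: 4.75
tool_pos: [0.5553, 0.0607, 0.1594]
orientation: [-180.0, -0.1, -76.3]
force: [3.6, -4.7, -1.4]
opening: 0.0003
gripper_force: 2.7
```

apply_moves([
  {"travel":[-4,0,0],"roll":0,"jaw":0},
  {"travel":[-4,0,0],"roll":0,"jaw":0},
  {"travel":[-2,0,0],"roll":0,"jaw":0},
  {"travel":[0,0,0],"roll":0,"jaw":0},
])

```text
clock: 5.15
tool_pos: [0.5523, 0.0699, 0.159]
orientation: [179.9, -0.1, -76.3]
force: [3.1, -6.0, -2.4]
opening: 0.0004
gripper_force: 2.7
```

apply_moves([
  {"travel":[-2,0,0],"roll":0,"jaw":0},
  {"travel":[0,0,0],"roll":0,"jaw":0},
])

```text
clock: 5.35
tool_pos: [0.5518, 0.0717, 0.159]
orientation: [179.9, -0.1, -76.3]
force: [3.6, -6.5, -2.3]
opening: 0.0006
gripper_force: 2.8
```

apply_moves([
  {"travel":[-1.5,0,0],"roll":0,"jaw":0},
  {"travel":[0,0,0],"roll":0,"jaw":0},
])

```text
clock: 5.55
tool_pos: [0.5514, 0.073, 0.159]
orientation: [179.9, -0.1, -76.3]
force: [3.4, -5.8, -2.4]
opening: 0.0004
gripper_force: 3.0
```

apply_moves([
  {"travel":[-1.5,0,0],"roll":0,"jaw":0},
  {"travel":[0,0,0],"roll":0,"jaw":0},
])

```text
clock: 5.75
tool_pos: [0.551, 0.0743, 0.1589]
orientation: [179.9, -0.1, -76.3]
force: [2.0, -6.9, -3.3]
opening: 0.0002
gripper_force: 3.2
```

apply_moves([
  {"travel":[-1.5,0,0],"roll":0,"jaw":0},
  {"travel":[0,0,0],"roll":0,"jaw":0},
])

```text
clock: 5.95
tool_pos: [0.5509, 0.0747, 0.1589]
orientation: [179.9, -0.2, -76.3]
force: [6.4, -12.4, -3.8]
opening: 0.0006
gripper_force: 5.7
```

apply_moves([
  {"travel":[12,0,0],"roll":0,"jaw":0},
  {"travel":[12,0,0],"roll":0,"jaw":0},
  {"travel":[12,0,0],"roll":0,"jaw":0},
  {"travel":[12,0,0],"roll":0,"jaw":0},
  {"travel":[0,0,0],"roll":0,"jaw":0},
  {"travel":[0,0,0],"roll":0,"jaw":0},
  {"travel":[0,0,0],"roll":0,"jaw":0},
])

```text
clock: 6.65
tool_pos: [0.5625, 0.0305, 0.1594]
orientation: [180.0, 0.0, -76.3]
force: [0.4, 0.8, 0.0]
opening: 0.0005
gripper_force: 0.0
```

Run:
```python
from h import *
s=ctrl.snapshot("scene");t=ctrl.snapshot("top")
a=cv2.resize(s[170:320,240:350],None,fx=3.6,fy=3.6,interpolation=2)
b=cv2.resize(t[160:240,265:355],None,fx=4.4,fy=4.4,interpolation=2)
h=max(a.shape[0],b.shape[0]);p=lambda i:np.pad(i,((0,h-i.shape[0]),(0,0),(0,0)))
cv2.imwrite("pics/s2.png",np.hstack([p(a),p(b)])[:,:,::-1])
```

```text
(no output)
```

View pics/s2.png

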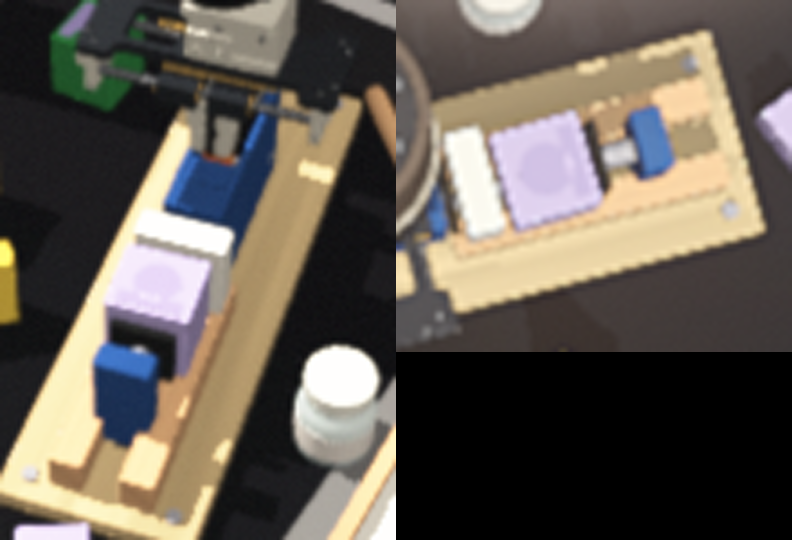

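The jaw has advanced about 14 mm and held, and the pad is nearly at the block. Second full stroke.

apply_moves([
  {"travel":[-8,0,0],"roll":0,"jaw":0},
  {"travel":[-8,0,0],"roll":0,"jaw":0},
  {"travel":[-8,0,0],"roll":0,"jaw":0},
  {"travel":[-8,0,0],"roll":0,"jaw":0},
  {"travel":[-5,0,0],"roll":0,"jaw":0},
  {"travel":[0,0,0],"roll":0,"jaw":0},
])

```text
clock: 7.35
tool_pos: [0.5532, 0.0664, 0.1592]
orientation: [179.9, -0.1, -76.2]
force: [2.4, -5.6, -2.8]
opening: 0.0004
gripper_force: 2.9
```

apply_moves([
  {"travel":[-4,0,0],"roll":0,"jaw":0},
  {"travel":[-3,0,0],"roll":0,"jaw":0},
  {"travel":[-2.5,0,0],"roll":0,"jaw":0},
  {"travel":[0,0,0],"roll":0,"jaw":0},
])

```text
clock: 7.75
tool_pos: [0.5509, 0.0745, 0.1591]
orientation: [179.9, -0.2, -76.3]
force: [3.9, -9.6, -3.4]
opening: 0.0003
gripper_force: 4.6
```

apply_moves([
  {"travel":[-0.8,0,0],"roll":0,"jaw":0},
  {"travel":[0,0,0],"roll":0,"jaw":0},
  {"travel":[12,0,0],"roll":0,"jaw":0},
  {"travel":[12,0,0],"roll":0,"jaw":0},
  {"travel":[12,0,0],"roll":0,"jaw":0},
  {"travel":[11,0,0],"roll":0,"jaw":0},
  {"travel":[0,0,0],"roll":0,"jaw":0},
  {"travel":[0,0,0],"roll":0,"jaw":0},
  {"travel":[0,0,0],"roll":0,"jaw":0},
])

```text
clock: 8.65
tool_pos: [0.5624, 0.0308, 0.1595]
orientation: [-180.0, 0.0, -76.3]
force: [-0.3, -0.5, 0.8]
opening: -0.0001
gripper_force: 0.0
```

Run:
```python
from h import *
t=ctrl.snapshot("top")
cv2.imwrite("pics/s3.png",cv2.resize(t[165:235,270:355],None,fx=7,fy=7,interpolation=2)[:,:,::-1])
```

```text
(no output)
```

View pics/s3.png

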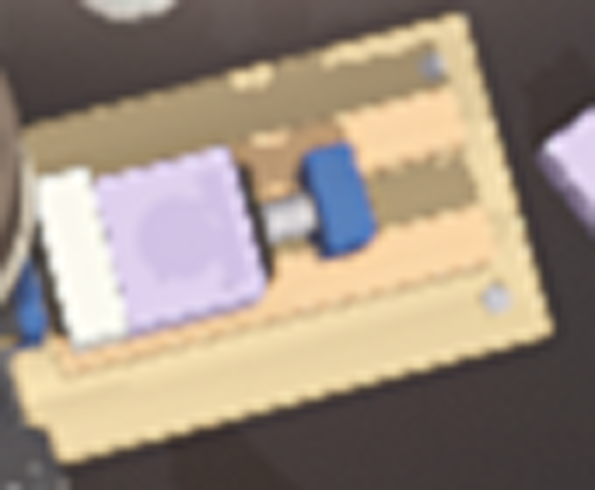

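The block now touches the slab (seam at 95–125, 180–330) and the pad is on the block. Third stroke is slow, watching the force.

apply_moves([
  {"travel":[-8,0,0],"roll":0,"jaw":0},
  {"travel":[-8,0,0],"roll":0,"jaw":0},
  {"travel":[-6,0,0],"roll":0,"jaw":0},
  {"travel":[-4,0,0],"roll":0,"jaw":0},
  {"travel":[0,0,0],"roll":0,"jaw":0},
])

```text
clock: 9.2
tool_pos: [0.5564, 0.0552, 0.1595]
orientation: [180.0, -0.1, -76.2]
force: [4.8, -11.7, -1.6]
opening: 0.0005
gripper_force: 5.7
```

apply_moves([
  {"travel":[-3,0,0],"roll":0,"jaw":0},
  {"travel":[0,0,0],"roll":0,"jaw":0},
])

```text
clock: 9.4
tool_pos: [0.5557, 0.0577, 0.1593]
orientation: [180.0, -0.2, -76.3]
force: [6.1, -11.2, -4.7]
opening: 0.0001
gripper_force: 6.1
```

apply_moves([
  {"travel":[-3,0,0],"roll":0,"jaw":0},
  {"travel":[0,0,0],"roll":0,"jaw":0},
])

```text
clock: 9.6
tool_pos: [0.555, 0.0603, 0.1591]
orientation: [179.9, -0.2, -76.3]
force: [7.7, -14.2, -6.0]
opening: 0.0003
gripper_force: 6.8
```

apply_moves([
  {"travel":[-1,0,0],"roll":0,"jaw":0},
  {"travel":[0,0,0],"roll":0,"jaw":0},
  {"travel":[0,0,0],"roll":0,"jaw":0},
])

```text
clock: 9.9
tool_pos: [0.5548, 0.061, 0.1591]
orientation: [179.9, -0.2, -76.3]
force: [8.0, -14.0, -6.9]
opening: 0.0005
gripper_force: 7.0
```

```bash
cat > j.py <<'E'
from h import *
for k in range(3):
  t=ctrl.snapshot("top");m=cents("top",t,(100,110,50),(125,255,255),(300,165,345,220))
  N,_,st,ce=cv2.connectedComponentsWithStats(m);i=1+np.argmax(st[1:,4]);o=ctrl.get_obs()
  print(st[i],ce[i].round(2),o["tool_pos"].round(4),o["force"].round(1))
for f in("top0",):
  t=cv2.imread(f"pics/{f}.png")[:,:,::-1].copy();m=cents("top",t,(100,110,50),(125,255,255),(300,165,345,220))
  N,_,st,ce=cv2.connectedComponentsWithStats(m);i=1+np.argmax(st[1:,4]);print("start",st[i],ce[i])
E
python3 j.py
```

```text
[311 187   9  15  94] [314.95 193.87] [0.5548 0.061  0.1591] [  8.1 -14.5  -7.2]
[311 187   9  15  94] [314.95 193.87] [0.5548 0.061  0.1591] [  7.3 -14.2  -7. ]
[311 187   9  15  94] [314.95 193.87] [0.5548 0.061  0.1591] [  8.1 -14.7  -7. ]
start [323 184   9  15  93] [326.97849462 190.74193548]
```

apply_moves([
  {"travel":[8,0,0],"roll":0,"jaw":0},
  {"travel":[8,0,0],"roll":0,"jaw":0},
  {"travel":[8,0,0],"roll":0,"jaw":0},
  {"travel":[9,0,0],"roll":0,"jaw":0},
  {"travel":[0,0,0],"roll":0,"jaw":0},
  {"travel":[0,0,0],"roll":0,"jaw":0},
])

```text
clock: 10.65
tool_pos: [0.5625, 0.0308, 0.1595]
orientation: [-180.0, 0.0, -76.3]
force: [-0.6, 0.0, 0.3]
opening: 0.0004
gripper_force: 0.0
```

```bash
python3 j.py
```

```text
[312 187   9  15  92] [315.84 193.6 ] [0.5624 0.0309 0.1595] [ 0.7  0.4 -0.6]
[312 187   9  15  92] [315.84 193.6 ] [0.5624 0.0309 0.1595] [ 0.2  0.1 -0.2]
[312 187   9  15  92] [315.84 193.6 ] [0.5624 0.031  0.1595] [ 0.9  0.8 -0.5]
start [323 184   9  15  93] [326.97849462 190.74193548]
```

apply_moves([
  {"travel":[-6,0,0],"roll":0,"jaw":0},
  {"travel":[-6,0,0],"roll":0,"jaw":0},
  {"travel":[-2,0,0],"roll":0,"jaw":0},
  {"travel":[0,0,0],"roll":0,"jaw":0},
])

```text
clock: 11.2
tool_pos: [0.5593, 0.0434, 0.1599]
orientation: [180.0, -0.1, -76.2]
force: [3.0, -9.3, 0.9]
opening: 0.0004
gripper_force: 5.2
```

apply_moves([
  {"travel":[-1.5,0,0],"roll":0,"jaw":0},
  {"travel":[0,0,0],"roll":0,"jaw":0},
])

```text
clock: 11.4
tool_pos: [0.559, 0.0445, 0.16]
orientation: [180.0, -0.2, -76.3]
force: [3.2, -10.7, 1.3]
opening: 0.0008
gripper_force: 5.9
```

apply_moves([
  {"travel":[-1.5,0,0],"roll":0,"jaw":0},
  {"travel":[0,0,0],"roll":0,"jaw":0},
])

```text
clock: 11.6
tool_pos: [0.5588, 0.0456, 0.1599]
orientation: [180.0, -0.2, -76.3]
force: [4.2, -13.3, 0.1]
opening: 0.0004
gripper_force: 6.8
```

```bash
sed -i 's/range(3)/range(2)/' j.py; python3 j.py
```

```text
[311 187  10  15  92] [315.41 193.7 ] [0.5588 0.0456 0.1599] [  5.4 -12.8   0.1]
[311 187  10  15  92] [315.41 193.7 ] [0.5588 0.0455 0.1599] [  3.6 -14.   -0.4]
start [323 184   9  15  93] [326.97849462 190.74193548]
```

apply_moves([
  {"travel":[-3,0,0],"roll":0,"jaw":0},
  {"travel":[0,0,0],"roll":0,"jaw":0},
])

```text
clock: 11.9
tool_pos: [0.5581, 0.0483, 0.1599]
orientation: [180.0, -0.2, -76.3]
force: [5.1, -14.6, -0.6]
opening: 0.0006
gripper_force: 7.6
```

```bash
python3 j.py
```

```text
[311 187   9  15  93] [314.97 193.81] [0.5581 0.0482 0.1599] [  5.3 -13.3  -0.5]
[311 187   9  15  93] [314.97 193.81] [0.5581 0.0482 0.1599] [  6.3 -13.4  -0.6]
start [323 184   9  15  93] [326.97849462 190.74193548]
```

Resolving the forces along the blade normal gives a held grip of about 10 N (15 N at this point of the squeeze), so no further click is needed. I let go and back away.

apply_moves([
  {"travel":[8,0,0],"roll":0,"jaw":0},
  {"travel":[10,0,0],"roll":0,"jaw":0},
  {"travel":[4,0,0],"roll":0,"jaw":0},
  {"travel":[0,0,-30],"roll":0,"jaw":0},
  {"travel":[0,0,-30],"roll":0,"jaw":0},
  {"travel":[0,0,-30],"roll":0,"jaw":0},
  {"travel":[0,0,0],"roll":0,"jaw":0},
  {"travel":[0,0,0],"roll":0,"jaw":0},
  {"travel":[0,0,0],"roll":0,"jaw":0},
  {"travel":[0,0,0],"roll":0,"jaw":0},
])

```text
clock: 13.0
tool_pos: [0.5624, 0.0287, 0.2484]
orientation: [179.9, 0.0, -76.3]
force: [0.4, -0.6, -0.2]
opening: 0.0004
gripper_force: 0.0
```

```bash
python3 j.py
python3 - <<'E'
from h import *
t=ctrl.snapshot("top");s=ctrl.snapshot("scene")
a=cv2.resize(s[170:320,240:350],None,fx=3.6,fy=3.6,interpolation=2)
b=cv2.resize(t[165:235,270:355],None,fx=4.6,fy=4.6,interpolation=2)
b=np.pad(b,((0,540-b.shape[0]),(0,0),(0,0)))
cv2.imwrite("pics/s4.png",np.hstack([a,b])[:,:,::-1])
E
```

```text
[312 187   9  15  92] [315.84 193.6 ] [0.5625 0.0287 0.2485] [ 0.3 -1.  -0.2]
[312 187   9  15  92] [315.84 193.6 ] [0.5626 0.0287 0.2486] [ 0.1 -0.4 -1. ]
start [323 184   9  15  93] [326.97849462 190.74193548]
```

View pics/s4.png

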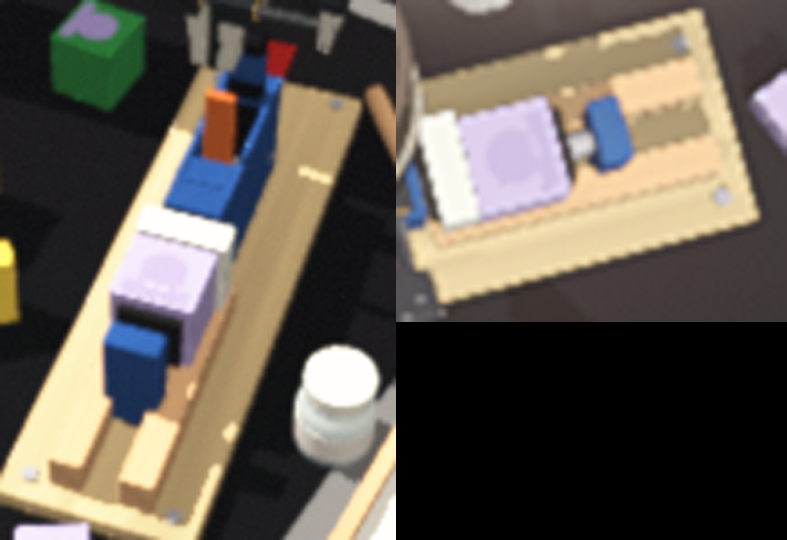

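Block, slab and plate are all flush, the blade is upright and the jaw holds at its click. I stay off for over 2 s while moving above the tab.

apply_moves([
  {"travel":[0,0,0],"roll":0,"jaw":0},
  {"travel":[0,0,0],"roll":0,"jaw":0},
  {"travel":[0,0,0],"roll":0,"jaw":0},
  {"travel":[0,0,0],"roll":0,"jaw":0},
  {"travel":[0,0,0],"roll":0,"jaw":0},
  {"travel":[0,0,0],"roll":0,"jaw":0},
  {"travel":[0,0,0],"roll":0,"jaw":0},
  {"travel":[0,0,0],"roll":0,"jaw":0},
  {"travel":[0,0,0],"roll":0,"jaw":0},
  {"travel":[0,0,0],"roll":0,"jaw":0},
])

```text
clock: 14.2
tool_pos: [0.5629, 0.0287, 0.2495]
orientation: [180.0, -0.0, -76.3]
force: [0.0, 0.1, 0.3]
opening: 0.0005
gripper_force: 0.0
```

apply_moves([
  {"travel":[-30,0,0],"roll":0,"jaw":0},
  {"travel":[-30,0,0],"roll":0,"jaw":0},
  {"travel":[-30,0,0],"roll":0,"jaw":0},
  {"travel":[-30,0,0],"roll":0,"jaw":0},
  {"travel":[-30,0,0],"roll":0,"jaw":0},
  {"travel":[-25,0,0],"roll":0,"jaw":0},
  {"travel":[0,0,0],"roll":0,"jaw":0},
  {"travel":[0,0,0],"roll":0,"jaw":0},
  {"travel":[0,0,0],"roll":0,"jaw":0},
  {"travel":[0,0,0],"roll":0,"jaw":0},
])

```text
clock: 15.2
tool_pos: [0.5216, 0.198, 0.2496]
orientation: [180.0, -0.0, -76.4]
force: [0.1, -1.0, 0.1]
opening: 0.0003
gripper_force: 0.0
```

apply_moves([
  {"travel":[0,0,35],"roll":0,"jaw":0},
  {"travel":[0,0,35],"roll":0,"jaw":0},
  {"travel":[0,0,30],"roll":0,"jaw":0},
  {"travel":[0,0,20],"roll":0,"jaw":0},
  {"travel":[0,0,15],"roll":0,"jaw":0},
  {"travel":[0,0,0],"roll":0,"jaw":0},
  {"travel":[0,0,0],"roll":0,"jaw":0},
  {"travel":[0,0,0],"roll":0,"jaw":0},
])

```text
clock: 16.0
tool_pos: [0.5222, 0.1988, 0.1157]
orientation: [-179.9, 0.0, -76.3]
force: [-0.1, 0.8, -0.2]
opening: 0.0005
gripper_force: 0.0
```

apply_moves([
  {"travel":[0,0,6],"roll":0,"jaw":0},
  {"travel":[0,0,6],"roll":0,"jaw":0},
  {"travel":[0,0,6],"roll":0,"jaw":0},
  {"travel":[0,0,4],"roll":0,"jaw":0},
  {"travel":[0,0,0],"roll":0,"jaw":0},
  {"travel":[0,0,0],"roll":0,"jaw":0},
  {"travel":[0,0,0],"roll":0,"jaw":0},
])

```text
clock: 16.7
tool_pos: [0.5216, 0.1987, 0.0927]
orientation: [-180.0, -0.0, -76.3]
force: [-0.3, 0.3, 1.5]
opening: 0.0006
gripper_force: 1.1
```

```bash
python3 j.py
```

```text
[326 183   9  15  95] [329.96 189.96] [0.5215 0.1987 0.0927] [0.6 2.5 2.1]
[326 183   9  15  94] [329.93 189.89] [0.5216 0.1987 0.0928] [0.4 1.  1. ]
start [323 184   9  15  93] [326.97849462 190.74193548]
```

The jaw has sprung open. I hold a bit longer, then let up.

apply_moves([
  {"travel":[0,0,0],"roll":0,"jaw":0},
  {"travel":[0,0,0],"roll":0,"jaw":0},
  {"travel":[0,0,0],"roll":0,"jaw":0},
  {"travel":[0,0,0],"roll":0,"jaw":0},
  {"travel":[0,0,0],"roll":0,"jaw":0},
  {"travel":[0,0,0],"roll":0,"jaw":0},
  {"travel":[0,0,-10],"roll":0,"jaw":0},
  {"travel":[0,0,-20],"roll":0,"jaw":0},
  {"travel":[0,0,-35],"roll":0,"jaw":0},
  {"travel":[0,0,-35],"roll":0,"jaw":0},
])

```text
clock: 17.8
tool_pos: [0.5206, 0.1978, 0.1935]
orientation: [179.9, -0.1, -76.3]
force: [1.3, 0.7, 0.4]
opening: 0.0007
gripper_force: 0.0
```

apply_moves([
  {"travel":[0,0,-35],"roll":0,"jaw":0},
  {"travel":[-40,0,0],"roll":0,"jaw":0},
  {"travel":[-40,0,0],"roll":0,"jaw":0},
  {"travel":[0,0,0],"roll":0,"jaw":0},
  {"travel":[0,0,0],"roll":0,"jaw":0},
])

```text
clock: 18.3
tool_pos: [0.5018, 0.2766, 0.2276]
orientation: [179.9, -0.0, -76.2]
force: [-0.7, 0.1, -0.8]
opening: 0.0004
gripper_force: 0.0
```

```bash
python3 j.py
python3 - <<'E'
from h import *
t=ctrl.snapshot("top")
cv2.imwrite("pics/s5.png",cv2.resize(t[80:290,100:460],None,fx=2.2,fy=2.2,interpolation=2)[:,:,::-1])
E
```

```text
[326 183   9  15  94] [329.93 189.89] [0.502  0.276  0.2275] [-1.  -0.2 -0.2]
[326 183   9  15  94] [329.93 189.89] [0.5022 0.2757 0.2275] [ 0.3 -0.1 -0.3]
start [323 184   9  15  93] [326.97849462 190.74193548]
```

View pics/s5.png

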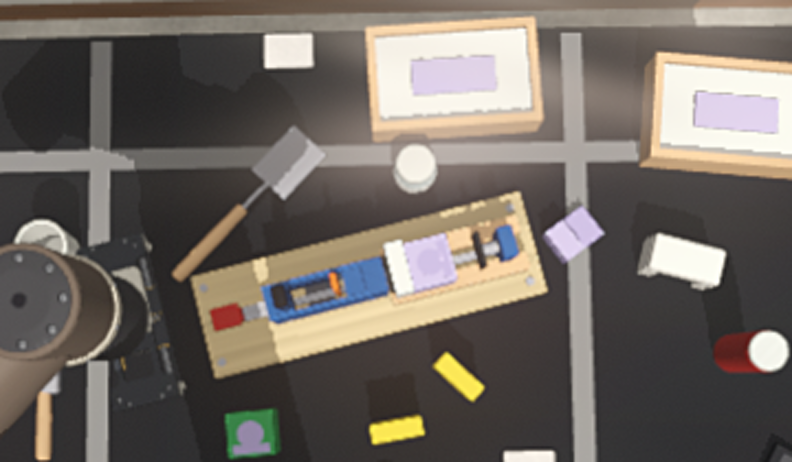

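The jaw is fully open at (507,242), block and slab are flush at (395–455,265), the tab is up, the hand is clear and the surroundings are unchanged. I hand it in.

```bash
python3 -c "
from plant import ctrl
print(ctrl.close_job())"
```

```text
the job is handed in; nothing more can be done
None
```

I clamped the block flush to the slab at roughly 10 N (estimated from the trigger force, never above about 20 N), left it over two seconds with the hand off, released the jaw fully open, and handed the job in at about 18 s; no verdict came back.

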